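Gather the spare caps in the tote's pouring corner

TASK

Lift the loose lid off the small grey tote by its knob and lay it flat, knob up, on the low white stand, and let go of it. Then take the tote by its raised grip board, lift it clear of the table and tip it until all four spare caps inside have slid together into the corner with the pouring notch. Finish while still holding the tote up and tilted like that, keeping still, with the caps in the corner; the other things on the table stay where they are.

Things in the scene. Friction and masses are not known exactly. Their poses are not given: they have to be found in the camera images.
- tote: Open grey plastic tote, about 0.2 kg, outside 168 (x) by 118 (y) mm, rim 45 mm high, walls and floor 4 mm. Origin: centre of its underside. A grip board rises at the middle of its +x end (far from the robot), to 92 mm above the underside. The -x, +y corner (near left) has the pouring notch: both walls cut down 16 mm over 34 mm. Starts upright, lid on, left or right of the middle.
- tote_grip (a point): Point to grip the tote's raised board (10 mm thick along the tote's x, 50 mm wide along its y, standing 47 mm above the rim): 85 mm along +x from the tote's origin, 70 mm above its underside. Squeeze across the thickness. Axes as the tote's.
- spout (a point): Inside bottom corner of the tote under the pouring notch, at (-80, +55, +4) mm in the tote's frame.
- low_corner (a point): Underside outer corner of the tote below the pouring notch, at (-84, +59, 0) mm in the tote's frame.
- lid: Loose grey lid, about 0.09 kg, lifts straight off: plate 164 x 124 x 4 mm over a 5 mm deep skirt sitting loosely in the tote's mouth. Origin: on the knob's axis at the skirt's underside, at first 40 mm above the tote's origin; axes as the tote's. Plate top 9 mm above its origin; round knob in the middle, 25 mm in diameter, 15 to 43 mm above its origin.
- lid_knob (a point): Grasp point on the knob's axis, 35 mm above the lid's origin.
- stand: Low white plastic stand, a flat-topped slab 200 (x) by 160 (y) mm, 30 mm high, fixed to the table on the other side from the tote. Origin: centre of its underside, on the table.
- cap_1: Loose white screw cap in the tote, a disc 20 mm across, 12 mm high, 10 g, slippery (friction about 0.18; tilt the tote some 25 degrees or more towards the corner so that it also slides along the walls). Origin: centre of its underside. Starts flat on the tote's floor, in the half beside the grip board.
- cap_2: Another cap like cap_1.
- cap_3: Another cap like cap_1.
- cap_4: Another cap like cap_1.
- timer: Bystander: flat countdown timer, 58 x 66 x 19 mm, loose, between the tote and the stand. Origin: centre of its underside.
- specimen_cup_2: Bystander: white specimen cup with lid, 66 mm across, 75 mm high, loose, behind the middle. Origin: centre of its underside.
- marker: Bystander: capped pen, 14 mm thick, 136 mm long along its y axis, loose, lying between the tote and the stand pointing away from the robot.
- test_kit: Bystander: small carton, 62 x 112 x 21 mm, loose, at the right side.
- wipes_tub: Bystander: canister of wipes, 85 mm across, 150 mm high, fixed, at the left side.

How it is judged:
On the way, in this order (a step that is already met when the one before it is completed fails the run):
1. the lid lies flat on the stand, knob up, let go (horizontal distance between lid and stand below 0.07 m and angle between lid's own z axis and vertical below 0.12 rad and height (world z) of lid below 0.042 m and contact force between the fingers and lid below 0.05 N and contact force between lid and stand above 0.2 N), for 0.2 s.
2. the tote is lifted clear of the table by its grip (height (world z) of low_corner above 0.02 m and height (world z) of tote above 0.03 m and contact force between the fingers and tote above 1 N), for 0.2 s.
At the end, for the whole second after the job is handed in: Gripper holds the tote still, touching nothing else, 20 mm or more clear of the table, tilted 15 degrees or more, all four caps at rest within 75 mm of the inside corner at the notch; the lid lies flat and untouched, knob up, its centre within 70 mm of the stand's centre (all of step 2 and angle between tote's own z axis and vertical above 0.26 rad and linear speed of each of tote, cap_1, cap_2, cap_3, cap_4 below 0.03 m/s and angular speed of tote below 0.2 rad/s and contact force between tote and lid below 0.3 N and contact force between tote and stand below 0.3 N and contact force between tote and timer below 0.3 N and contact force between tote and specimen_cup_2 below 0.3 N and contact force between tote and test_kit below 0.3 N and contact force between tote and wipes_tub below 0.3 N and distance between each of cap_1, cap_2, cap_3, cap_4 and spout below 0.075 m and horizontal distance between lid and stand below 0.07 m and angle between lid's own z axis and vertical below 0.12 rad and height (world z) of lid below 0.042 m and contact force between the fingers and lid below 0.05 N); the arm keeps its last pose, push and grip.
It fails at once if a loose bystander (timer, specimen cup, pen, carton) is pushed more than 40 mm or knocked over (distance of any of timer, specimen_cup_2, marker, test_kit from where it was at the start of the episode above 0.04 m or angle between specimen_cup_2's own z axis and vertical above 0.6 rad).
It fails at once if a cap leaves the tote (distance between any of cap_1, cap_2, cap_3, cap_4 and tote above 0.16 m).
It also fails if it takes over 48 s, if anything falls off the work surface, if the arm or the gripper's body presses on something with over 40 N, if the wrist force passes 120 N, or if a joint passes its speed limit or range.

ROBOT

A 7-joint arm with a two-finger parallel gripper is mounted at the origin on a cart in front of the work surface, level with it; the furniture and walls round the work are solid. World frame = base frame: x ahead of the robot, y to its left, z up, the work surface at z = 0. Lengths are in m, angles in rad, forces in N, time in s.
With the tool pointing down it reaches from about 0.4 to 0.85 m from the base axis. Payload 6.9 kg.
Tool frame: the origin (TCP) lies between the finger pads; the fingertips stand 8 mm ahead of it and the grasp point (between the pads) lies 11 mm behind it; z points along the fingers, x is the direction in which the jaws open and shut, and the axes are right-handed (so a half turn about z gives the same grasp; the last joint's range is limited). The gripper opens to 85 mm and grips with 20 to 120 N. Pads are 22 mm wide; open, the fingers measure 114 mm over their backs; the gripper's body (76 mm by 85 mm) begins 54 mm behind the grasp point. The pads swing forward as they close: fully open they stand 13 mm farther back than shut.
Start: joints at [-1.089, 0.507, -0.238, 1.5, 0.126, 1.149, -0.155], TCP at [0.229, 0.581, 0.239] pointing down, gripper open.
Joint ranges: [-3.08, 3.08], [-0.24, 2.05], [-1.43, 1.35], [0, 2.5], [-1.52, 4.66], [0.17, 1.96], [-2.89, 2.89]. Speed limits (rad/s): [2.39, 2.39, 3.14, 3.14, 3.14, 3.14, 3.14].

INTERFACE

Orientations are given as a unit quaternion [x, y, z, w].
In Python, from rig import ctrl gives the robot as it stands.
- The arm moves only by the shell command python3 -m creep 'ROWS'. ROWS is JSON, a list that holds one entry, the list of rows, each a list of 7 numbers: the shift along the tool's x, y, z in m, then the turn, a rotation vector about the tool's x, y, z in rad, then the opening, from 0 (shut) to 1 (fully open). A call has 1 to 8 rows; each row shifts and turns the commanded pose from where the row before left it, along the tool's axes as they then stand; what a row does not reach is not made up. A row lasts 1/12 s, in which the tool goes at most 41.7 mm and 7.16 degrees, less where a joint would pass 70% of its speed; a pose out of reach is approached as far as the arm can. A call is refused whole if a number of a shift passes 0.0417 or a number of a turn 0.125, either way. A call with a gripper value outside its range is refused whole. The fingers move at their own pace and stop on an object; the grip force is fixed at half the most. Time passes only in rows, so rows that do not move let the fingers close. It gives the time, the measured TCP pose, the force and the opening at its end, in the units of the state.
- ctrl.state(): the state, without advancing time (a new reading comes with each control period).
- ctrl.read_camera(name): name is "side" or "top" or "wrist"; returns a dict with "color" (420x560x3 uint8, blue, green, red), "z_map" (420x560 float32, m along the optical axis (not along the pixel's ray), 0 where there is no reading), "K" (3x3 intrinsics, pixels), "k1" (the pictures are not rectified: a ray, as slopes to the right and down, at radius r is drawn at 1 + k1 r^2 times it, then the intrinsics apply), "cam_to_world" (4x4, takes a point from camera to world coordinates). Camera axes: x right, y up, looking along -z (the intrinsics and any distortion apply to the point x, -y, -z); pixel columns grow to the right and rows downward; lengths in m; the calibration is good to about 2 mm. A picture is of the moment at which its call begins.
- ctrl.finish_job(): hands the job in, once; it reports no verdict.
Trained networks look in a picture, given as the dict that the camera call returned (one of the last four; its "shot" number tells which), for a name from the list of things; names that differ only in an ending like _2 or _b are one class to them, and where a whole thing is asked for, a point or a joint stands for the part that bears it (a point fixed in the world has none). Each returns a list of dicts, best first, with "score" (0 to 1); they miss things now and then, are a little off and sometimes report something else, mostly with a low value. They report only what shows in the picture. A call takes as long as a camera call.
- ctrl.boxes_of(picture, query): "rect" ([left, top, width, height] in pixels, round what is visible of it).
The state is a dict: "t": time; "q": joint angles; "joint_velocities": joint speeds; "tau": joint torques, N m; "ee_pos": TCP position; "tool_rot": TCP orientation; "contact_force": force on the tool from outside, world axes, zero at the start; "wrist_torque": the same for the moment, N m; "gripper_width": opening from 0.0 (shut) to 1.0 (fully open).
Only numpy, scipy, OpenCV 4.12 (cv2) and the standard library are available. Lean on these libraries where they do the work, as an engineer would, in place of code of your own. Each camera call takes 0.05 s, during which the arm holds its last target. There are 200 camera calls.

## Working session

There is one attempt and no reset: what is moved stays moved. The work goes in short steps, Python scripts to look and compute and a shell command to move; the robot and the scene stay as the last step left them, time stands still between calls to the robot, and variables do not carry over. Pictures are saved under pics/ and viewed, about 8 in all and at most 12, crops included, and the job is handed in when it is done.

```bash
ls; mkdir -p pics; cat > h.py <<'E'
import numpy as np, cv2, json
from rig import ctrl
from scipy.spatial.transform import Rotation as R
def cloud(p):
    K=np.array(p["K"]);z=p["z_map"];h,w=z.shape
    u,v=np.meshgrid(np.arange(w),np.arange(h))
    s=cv2.undistortPoints(np.stack([u,v],-1).reshape(-1,1,2).astype(np.float32),K,np.array([p["k1"],0,0,0.])).reshape(h,w,2)
    c=np.stack([s[...,0]*z,-s[...,1]*z,-z,np.ones_like(z)],-1)
    W=c@np.array(p["cam_to_world"]).T
    W=W[...,:3]; W[z==0]=np.nan
    return W
def st():
    s=ctrl.state(); r=R.from_quat(s["tool_rot"]).as_matrix()
    print("t",s["t"],"p",np.round(s["ee_pos"],4),"F",np.round(s["contact_force"],1),"g",s["gripper_width"],"q",np.round(s["q"],2));print(np.round(r,3))
    return s,r
E
python3 - <<'E'
from h import *
st()
P=ctrl.read_camera("top");Q=ctrl.read_camera("side")
for n,p in (("top",P),("side",Q)):
    cv2.imwrite(f"pics/{n}0.png",p["color"]); W=cloud(p); np.save(f"{n}0.npy",W)
    for k in ["tote","lid","lid_knob","tote_grip","stand","timer","specimen_cup_2","marker","test_kit","wipes_tub"]:
        for b in ctrl.boxes_of(p,k)[:2]:
            x,y,w,h=map(int,b["rect"]); c=W[y:y+h,x:x+w].reshape(-1,3)
            m=W[min(419,y+h//2),min(559,x+w//2)]
            print(n,k,round(b["score"],2),[x,y,w,h],"mid",np.round(m,3),"top",np.round(np.nanpercentile(c[:,2],98),3))
print(ctrl.state()["t"])
E
```

```text
pics
t 0.0 p [0.2293 0.5809 0.2384] F [ 0.4 -0.1 -0.1] g 1.0014044634872088 q [-1.09  0.51 -0.24  1.5   0.13  1.15 -0.15]
[[ 0.367  0.93  -0.001]
 [ 0.93  -0.367 -0.002]
 [-0.002  0.    -1.   ]]
top tote 0.67 [349, 195, 35, 9] mid [ 0.588 -0.191  0.09 ] top 0.093
top lid 0.22 [345, 195, 40, 67] mid [ 0.51  -0.186  0.08 ] top 0.088
top lid_knob 0.65 [339, 201, 50, 64] mid [ 0.495 -0.183  0.084] top 0.077
top tote_grip 0.74 [347, 197, 37, 65] mid [ 0.506 -0.186  0.084] top 0.088
top stand 0.57 [196, 199, 66, 74] mid [0.497 0.191 0.029] top 0.035
top timer 0.62 [285, 251, 23, 19] mid [0.43  0.002 0.018] top 0.022
top specimen_cup_2 0.74 [288, 141, 24, 26] mid [ 0.722 -0.011  0.079] top 0.08
top marker 0.56 [348, 195, 26, 5] mid [ 0.593 -0.176  0.096] top 0.095
top marker 0.49 [294, 186, 2, 39] mid [0.59  0.004 0.01 ] top 0.015
top test_kit 0.78 [414, 180, 46, 39] mid [ 0.603 -0.406  0.018] top 0.025
top wipes_tub 0.7 [121, 170, 44, 36] mid [0.612 0.41  0.136] top 0.151
side tote 0.61 [237, 259, 61, 37] mid [ 0.507 -0.232  0.051] top 0.084
side lid 0.87 [238, 256, 56, 27] mid [ 0.504 -0.192  0.055] top 0.081
side lid_knob 0.96 [236, 258, 57, 25] mid [ 0.498 -0.194  0.052] top 0.082
side tote_grip 0.59 [239, 254, 60, 37] mid [ 0.513 -0.206  0.053] top 0.086
side stand 0.89 [236, 210, 58, 29] mid [0.496 0.157 0.032] top 0.037
side timer 0.66 [239, 244, 15, 14] mid [ 0.435 -0.015  0.016] top 0.023
side specimen_cup_2 0.64 [327, 233, 18, 22] mid [ 0.732 -0.047  0.065] top 0.08
side specimen_cup_2 0.58 [234, 209, 58, 30] mid [0.489 0.155 0.033] top 0.037
side marker 0.44 [271, 248, 43, 8] mid [ 0.591 -0.001  0.007] top 0.019
side test_kit 0.97 [282, 309, 40, 29] mid [ 0.605 -0.413  0.019] top 0.025
side test_kit 0.61 [238, 257, 61, 35] mid [ 0.51  -0.222  0.056] top 0.086
side wipes_tub 0.91 [288, 165, 23, 37] mid [0.627 0.388 0.1  ] top 0.15
1.1
```

```bash
cd pics; python3 -c "
import cv2,numpy as np
a=cv2.imread('top0.png');b=cv2.imread('side0.png');cv2.imwrite('both0.png',cv2.resize(np.vstack([a,b]),None,fx=.71,fy=.71))"
```

```text
(no output)
```

View pics/top0.png

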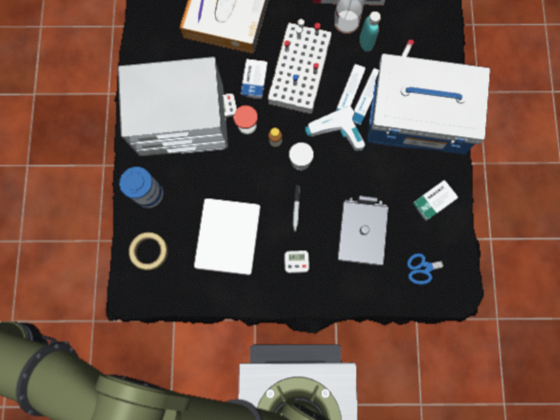

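The top view shows the tote with its lid at (363,230), its board at (368,200), the stand at (228,236), and the timer, pen and cup in between. Next I'll fit the poses.

```bash
python3 - <<'E'
from h import *
for n in ("top","side"):
    W=np.load(n+"0.npy").reshape(-1,3); x,y,z=W.T
    def sel(xa,xb,ya,yb,za,zb): return W[(x>xa)&(x<xb)&(y>ya)&(y<yb)&(z>za)&(z<zb)]
    def rect(nm,c):
        r=cv2.minAreaRect((c[:,:2]*1000).astype(np.float32)); print(n,nm,len(c),"c",np.round(r[0],1),"sz",np.round(r[1],1),"ang",round(r[2],1),"z med/max",np.round([np.median(c[:,2]),c[:,2].max()],4))
    rect("lidplate",sel(.38,.575,-.3,-.1,.042,.058))
    rect("knob",sel(.45,.54,-.23,-.14,.076,.1))
    rect("board",sel(.565,.63,-.25,-.12,.08,.1))
    rect("stand",sel(.35,.65,.08,.3,.022,.04))
    rect("timer",sel(.38,.48,-.05,.06,.012,.03))
    rect("marker",sel(.49,.68,-.05,.05,.007,.03))
    rect("cup",sel(.66,.78,-.06,.05,.06,.1))
    rect("kit",sel(.52,.7,-.5,-.33,.014,.035))
E
```

```text
top lidplate 2261 c [ 501.7 -185.4] sz [124.6 162.1] ang 82.9 z med/max [0.0479 0.0573]
top knob 59 c [ 506.8 -185. ] sz [21.2 22.9] ang 44.2 z med/max [0.0818 0.0875]
top board 76 c [ 590.7 -196.6] sz [50.2 10.3] ang 84.8 z med/max [0.09   0.0965]
top stand 3846 c [479.5 176.5] sz [204.1 236.5] ang 83.0 z med/max [0.0286 0.0396]
top timer 432 c [426.4  13.2] sz [90.4 87.7] ang 89.9 z med/max [0.0154 0.0261]
top marker 251 c [585.    0.7] sz [ 98.3 188.7] ang 89.9 z med/max [0.0099 0.0219]
top cup 434 c [724.7 -13.8] sz [62.3 66.1] ang 89.7 z med/max [0.0734 0.0841]
top kit 863 c [ 622.5 -420.8] sz [130.4 197.8] ang 67.9 z med/max [0.0189 0.029 ]
side lidplate 1060 c [ 502.2 -187.6] sz [137.4 157.4] ang 82.9 z med/max [0.051  0.0576]
side knob 45 c [ 509.2 -190.3] sz [25.1 23. ] ang 45.3 z med/max [0.0838 0.0906]
side board 44 c [ 594.  -202.5] sz [49.7  9.9] ang 82.9 z med/max [0.0917 0.0966]
side stand 1151 c [480.4 189.2] sz [184.2 246.5] ang 84.0 z med/max [0.032 0.04 ]
side timer 242 c [425.3  10.2] sz [100.4  94.2] ang 83.7 z med/max [0.0178 0.0249]
side marker 286 c [585.2   1.7] sz [ 96.4 188.5] ang 89.9 z med/max [0.0102 0.0213]
side cup 214 c [733.8   1.8] sz [117.9  62.6] ang 70.3 z med/max [0.0758 0.0827]
side kit 689 c [ 621.6 -417.5] sz [137.3 191. ] ang 74.2 z med/max [0.0211 0.0282]
```

Poses: the tote's yaw is about -7°, the knob is at (0.505,-0.187), the board at (0.59,-0.198) and the stand at about (0.497,0.19). Moving towards the knob.

```bash
python3 -m creep '[[[0.01,0.034,0,0,0,-0.063,1],[0.01,0.034,0,0,0,-0.063,1],[0.01,0.034,0,0,0,-0.063,1],[0.01,0.034,0,0,0,-0.063,1],[-0.037,0.0113,0,0,0,0,1],[-0.037,0.0113,0,0,0,0,1],[-0.037,0.0113,0,0,0,0,1],[-0.037,0.0113,0,0,0,0,1]]]'; python3 -m creep '[[[-0.037,0.0113,0,0,0,0,1],[-0.037,0.0113,0,0,0,0,1],[-0.037,0.0113,0,0,0,0,1],[-0.037,0.0113,0,0,0,0,1],[-0.037,0.0113,0,0,0,0,1],[-0.037,0.0113,0,0,0,0,1],[-0.037,0.0113,0,0,0,0,1],[-0.037,0.0113,0,0,0,0,1]]]'; python3 -c "
from h import *
st()"
```

```text
t: 1.77
ee_pos: [0.3977, 0.4279, 0.2386]
tool_rot: [0.75, 0.662, -0.0, -0.0]
contact_force: [1.0, 0.0, 0.2]
gripper_width: 1.0
t: 2.43
ee_pos: [0.4505, 0.1229, 0.2396]
tool_rot: [0.749, 0.662, 0.0, 0.0]
contact_force: [1.0, -0.7, -0.7]
gripper_width: 1.002
t 2.4333 p [0.4505 0.1229 0.2396] F [ 1.  -0.7 -0.7] g 1.001537621967385 q [-0.15  0.26 -0.22  1.9   0.07  0.99  1.05]
[[ 0.123  0.992  0.001]
 [ 0.992 -0.123  0.   ]
 [ 0.     0.001 -1.   ]]
```

```bash
python3 -m creep '[[[-0.0376,0.0115,0,0,0,0,1],[-0.0376,0.0115,0,0,0,0,1],[-0.0376,0.0115,0,0,0,0,1],[-0.0376,0.0115,0,0,0,0,1],[-0.0376,0.0115,0,0,0,0,1],[-0.0376,0.0115,0,0,0,0,1],[-0.0376,0.0115,0,0,0,0,1],[-0.0376,0.0115,0,0,0,0,1]]]' >/dev/null;  python3 -m creep '[[[0,0,0.03,0,0,0,1],[0,0,0.03,0,0,0,1],[0,0,0,0,0,0,1]]]'; python3 - <<'E'
from h import *
s,r=st()
p=ctrl.read_camera("wrist");cv2.imwrite("pics/w1.png",p["color"]);W=cloud(p).reshape(-1,3);x,y,z=W.T
k=W[(abs(x-.505)<.05)&(abs(y+.187)<.05)&(z>.078)&(z<.092)]
print(len(k),np.round(cv2.minEnclosingCircle((k[:,:2]*1000).astype(np.float32)),1) if 0 else cv2.minEnclosingCircle((k[:,:2]*1000).astype(np.float32)),np.median(k[:,2]))
c=W[(abs(x-.505)<.11)&(abs(y+.187)<.1)&(z>.042)&(z<.055)]
print(len(c),cv2.minAreaRect((c[:,:2]*1000).astype(np.float32)))
c=W[(abs(x-.59)<.03)&(abs(y+.19)<.05)&(z>.083)&(z<.1)]
print(len(c),cv2.minAreaRect((c[:,:2]*1000).astype(np.float32)) if len(c)>5 else 0)
E
```

```text
t: 3.35
ee_pos: [0.5018, -0.1851, 0.1747]
tool_rot: [0.75, 0.661, -0.002, -0.004]
contact_force: [-1.1, 0.2, -0.3]
gripper_width: 0.999
t 3.35 p [ 0.5018 -0.1851  0.1747] F [-1.1  0.2 -0.3] g 0.9994997160393272 q [ 0.37  0.43 -0.09  1.83  0.05  0.89  1.7 ]
[[ 0.125  0.992 -0.008]
 [ 0.992 -0.125  0.003]
 [ 0.002 -0.008 -1.   ]]
900 ((508.85284423828125, -186.27859497070312), 12.552716255187988) 0.08274673605942802
31578 ((508.14093017578125, -186.26910400390625), (124.28126525878906, 170.08433532714844), 82.97460174560547)
1146 ((592.7025146484375, -197.01708984375), (49.791542053222656, 11.230517387390137), 82.794921875)
```

View pics/w1.png

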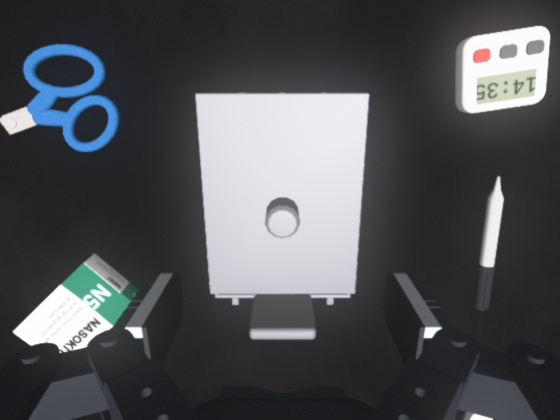

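The wrist view shows the knob at (282,220) and the board at (282,318), both between the fingers, with the lid seated. Knob measured at (0.508,-0.186). Descending and gripping.

```bash
python3 -m creep '[[[0,0.006,0.03,0,0,0,1],[0,0,0.03,0,0,0,1],[0,0,0.028,0,0,0,1],[0,0,0.02,0,0,0,1],[0,0,0,0,0,0,1]]]';python3 -m creep '[[[0,0,0,0,0,0,0],[0,0,0,0,0,0,0],[0,0,0,0,0,0,0],[0,0,0,0,0,0,0],[0,0,0,0,0,0,0],[0,0,0,0,0,0,0],[0,0,0,0,0,0,0]]]'
```

```text
t: 3.82
ee_pos: [0.5098, -0.1848, 0.0696]
tool_rot: [0.749, 0.663, -0.001, -0.002]
contact_force: [-0.2, 0.2, 1.2]
gripper_width: 1.001
t: 4.4
ee_pos: [0.5113, -0.1862, 0.0728]
tool_rot: [0.75, 0.662, 0.001, 0.001]
contact_force: [-2.1, 0.9, 8.5]
gripper_width: 0.263
```

```bash
python3 -m creep '[[[0,0,-0.01,0,0,0,0],[0,0,-0.02,0,0,0,0],[0,0,-0.03,0,0,0,0],[0,0,-0.03,0,0,0,0],[0,0,-0.02,0,0,0,0],[0,0,0,0,0,0,0]]]'; python3 - <<'E'
from h import *
p=ctrl.read_camera("side");cv2.imwrite("pics/s2.png",cv2.resize(p["color"][180:340,180:380],None,fx=3,fy=3))
W=cloud(p).reshape(-1,3);x,y,z=W.T
k=W[(x>.35)&(x<.65)&(y>-.3)&(y<-.08)&(z>.1)&(z<.16)]; print(np.percentile(k[:,2],[5,25,50,75]))
W0=np.load("side0.npy")
t=np.load("top0.npy").reshape(-1,3); s=t[(abs(t[:,2]-.03)<.008)&(t[:,0]>.38)&(t[:,1]>.1)&(t[:,1]<.29)&(t[:,0]<.61)]
print(cv2.minAreaRect((s[:,:2]*1000).astype(np.float32)), np.median(s,0))
E
```

```text
t: 4.9
ee_pos: [0.5128, -0.1867, 0.1865]
tool_rot: [0.75, 0.662, 0.002, 0.003]
contact_force: [-0.2, 0.3, -0.8]
gripper_width: 0.259
[0.15880731 0.15960481 0.15976521 0.15982943]
((494.4560852050781, 194.7158660888672), (164.6927032470703, 211.3582763671875), 83.29338836669922) [0.49733678 0.19528569 0.02862427]
```

View pics/s2.png

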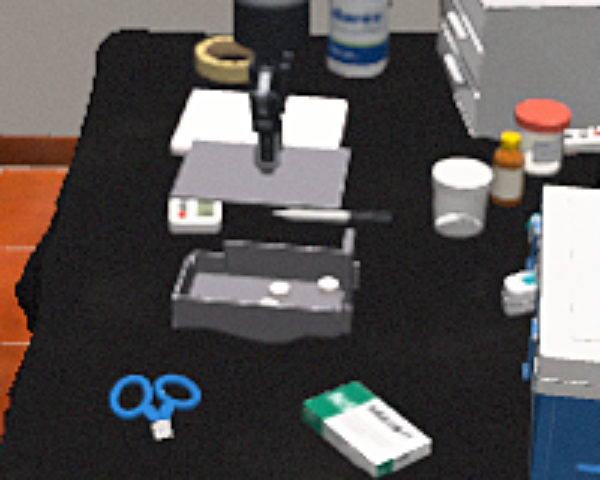

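The lid (crop (262,172)) is off the tote and level, and the caps show inside. Carrying it to the stand.

```bash
python3 -m creep '[[[0.02,-0.0033,0,0,0,0,0],[0.035,-0.0057,0,0,0,0,0],[0.035,-0.0057,0,0,0,0,0],[0.035,-0.0057,0,0,0,0,0],[0.035,-0.0057,0,0,0,0,0],[0.035,-0.0057,0,0,0,0,0],[0.035,-0.0057,0,0,0,0,0],[0.035,-0.0057,0,0,0,0,0]]]'>/dev/null; python3 -m creep '[[[0.035,-0.0057,0,0,0,0,0],[0.035,-0.0057,0,0,0,0,0],[0.03,-0.005,0,0,0,0,0],[0.01,-0.0017,0,0,0,0,0],[0,0,0.02,0,0,0,0],[0,0,0.03,0,0,0,0],[0,0,0.02,0,0,0,0],[0,0,0,0,0,0,0]]]'; python3 -c "
from h import *
st()"
```

```text
t: 6.28
ee_pos: [0.4932, 0.1922, 0.1071]
tool_rot: [0.749, 0.662, -0.004, -0.001]
contact_force: [-0.7, -1.1, -1.6]
gripper_width: 0.263
t 6.2833 p [0.4932 0.1922 0.1071] F [-0.7 -1.1 -1.6] g 0.2625931539551025 q [-0.32  0.51 -0.14  1.92  0.1   0.72  0.93]
[[ 0.123  0.992 -0.008]
 [ 0.992 -0.123 -0.003]
 [-0.004 -0.007 -1.   ]]
```

```bash
python3 -m creep '[[[0,0,0.02,0,0,0,0],[0,0,0.012,0,0,0,0],[0,0,0.006,0,0,0,0],[0,0,0,0,0,0,0],[0,0,0,0,0,0,0]]]'; python3 -m creep '[[[0,0,0.002,0,0,0,0],[0,0,0.002,0,0,0,0],[0,0,0,0,0,0,0]]]'
```

```text
t: 6.7
ee_pos: [0.4963, 0.1936, 0.0739]
tool_rot: [0.75, 0.662, -0.0, 0.0]
contact_force: [0.8, -0.0, -0.7]
gripper_width: 0.263
t: 6.95
ee_pos: [0.4963, 0.1938, 0.0696]
tool_rot: [0.75, 0.662, 0.0, 0.0]
contact_force: [-0.5, 0.1, -0.9]
gripper_width: 0.259
```

```bash
python3 -m creep '[[[0,0,0.003,0,0,0,0],[0,0,0,0,0,0,0]]]'; python3 -m creep '[[[0,0,0.002,0,0,0,0],[0,0,0,0,0,0,0]]]';python3 -m creep '[[[0,0,0.002,0,0,0,0],[0,0,0,0,0,0,0]]]'
```

```text
t: 7.12
ee_pos: [0.496, 0.1937, 0.0661]
tool_rot: [0.75, 0.662, -0.0, -0.0]
contact_force: [-0.9, 0.8, -1.0]
gripper_width: 0.265
t: 7.28
ee_pos: [0.496, 0.1937, 0.064]
tool_rot: [0.749, 0.662, -0.0, -0.0]
contact_force: [-0.6, -0.6, -0.7]
gripper_width: 0.267
t: 7.45
ee_pos: [0.4962, 0.1938, 0.0629]
tool_rot: [0.75, 0.662, 0.0, 0.0]
contact_force: [-1.2, -0.4, 6.2]
gripper_width: 0.264
```

Contact (6 N). Release and rise.

```bash
python3 -m creep '[[[0,0,0,0,0,0,1],[0,0,0,0,0,0,1],[0,0,0,0,0,0,1],[0,0,0,0,0,0,1],[0,0,0,0,0,0,1],[0,0,0,0,0,0,1]]]';  python3 -m creep '[[[0,0,-0.015,0,0,0,1],[0,0,-0.03,0,0,0,1],[0,0,-0.04,0,0,0,1],[0,0,-0.04,0,0,0,1],[0,0,0,0,0,0,1]]]'; python3 - <<'E'
from h import *
st()
p=ctrl.read_camera("side");cv2.imwrite("pics/s3.png",cv2.resize(p["color"][180:340,180:380],None,fx=3,fy=3))
W=cloud(p).reshape(-1,3);x,y,z=W.T
k=W[(x>.38)&(x<.61)&(y>.08)&(y<.3)&(z>.035)&(z<.05)]; print(np.percentile(k[:,2],[5,25,50,75,95]),cv2.minAreaRect((k[:,:2]*1000).astype(np.float32)))
A=np.c_[k[:,:2],np.ones(len(k))]; print("tilt",np.linalg.lstsq(A,k[:,2],rcond=None)[0])
k=W[(abs(x-.592)<.03)&(abs(y+.197)<.045)&(z>.083)&(z<.1)];print(cv2.minAreaRect((k[:,:2]*1000).astype(np.float32)))
E
```

```text
t: 7.95
ee_pos: [0.4961, 0.1938, 0.0622]
tool_rot: [0.749, 0.662, -0.0, -0.0]
contact_force: [0.1, 0.5, 0.3]
gripper_width: 0.997
t: 8.37
ee_pos: [0.4993, 0.1953, 0.1945]
tool_rot: [0.75, 0.662, 0.005, 0.002]
contact_force: [0.6, 0.1, -0.5]
gripper_width: 0.999
t 8.3667 p [0.4993 0.1953 0.1945] F [ 0.6  0.1 -0.5] g 0.9988876026714057 q [-0.31  0.4  -0.15  1.81  0.08  0.92  0.95]
[[ 0.124  0.992  0.01 ]
 [ 0.992 -0.124  0.004]
 [ 0.006  0.01  -1.   ]]
[0.03620428 0.03945703 0.0411315  0.04297387 0.04567223] ((503.664306640625, 184.36752319335938), (156.36585998535156, 196.0428466796875), 81.62044525146484)
tilt [-0.00541731  0.00511551  0.0428935 ]
((594.2159423828125, -200.59689331054688), (50.26483154296875, 10.034613609313965), 84.08734130859375)
```

View pics/s3.png

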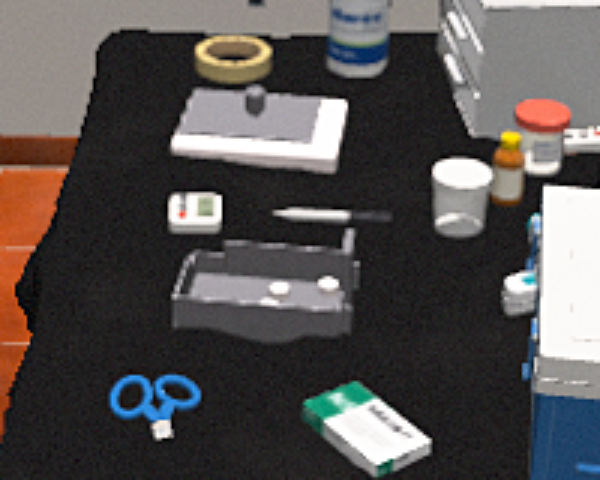

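The lid lies flat on the stand (knob at (255,98) in the crop, fitted slope about 0.007). Moving to the board and turning 90°.

```bash
python3 -m creep '[[[-0.0377,0.0141,0,0,0,0,1],[-0.0377,0.0141,0,0,0,0,1],[-0.0377,0.0141,0,0,0,0,1],[-0.0377,0.0141,0,0,0,0,1],[-0.0377,0.0141,0,0,0,0,1],[-0.0377,0.0141,0,0,0,0,1],[-0.0377,0.0141,0,0,0,0,1],[-0.0377,0.0141,0,0,0,0,1]]]'>/dev/null; python3 -m creep '[[[-0.0377,0.0141,0,0,0,0,1],[-0.0377,0.0141,0,0,0,0,1],[0,0,0,0,0,0.1208,1],[0,0,0,0,0,0.1208,1],[0,0,0,0,0,0.1208,1],[0,0,0,0,0,0.1208,1],[0,0,0,0,0,0.1208,1],[0,0,0,0,0,0.1208,1]]]'>/dev/null;python3 -m creep '[[[0,0,0,0,0,0.1208,1],[0,0,0,0,0,0.1208,1],[0,0,0,0,0,0.1208,1],[0,0,0,0,0,0.1208,1],[0,0,0,0,0,0.1208,1],[0,0,0,0,0,0.1208,1],[0,0,0,0,0,0.1208,1],[0,0,0,0,0,0,1]]]'>/dev/null
python3 - <<'E'
from h import *
s,r=st()
p=ctrl.read_camera("wrist");cv2.imwrite("pics/w4.png",p["color"]);W=cloud(p).reshape(-1,3);x,y,z=W.T
c=W[(abs(x-.59)<.04)&(abs(y+.19)<.06)&(z>.083)&(z<.1)]
print(len(c),cv2.minAreaRect((c[:,:2]*1000).astype(np.float32)) if len(c)>5 else 0)
E
```

```text
t 10.4167 p [ 0.589  -0.1974  0.186 ] F [ 1.  -0.4 -0.3] g 1.0012393885756015 q [ 0.08  0.56  0.33  1.59 -0.21  1.03  0.35]
[[ 0.992 -0.128 -0.002]
 [-0.128 -0.992  0.   ]
 [-0.002  0.    -1.   ]]
995 ((592.8526611328125, -196.36317443847656), (49.56999206542969, 9.879261016845703), 83.12226104736328)
```

View pics/w4.png

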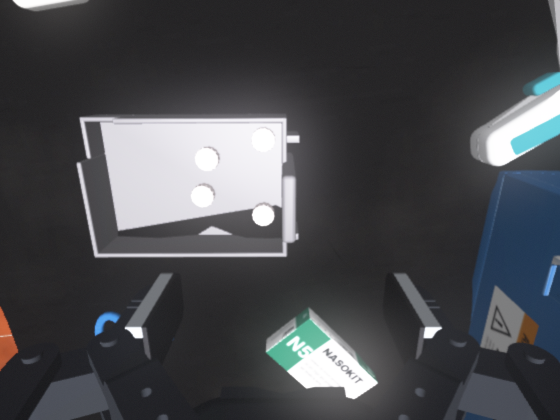

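The wrist view shows the open tote with four caps in its +x half and the board at (290,200). I take the board as (0.593,-0.196). Descend and grip.

```bash
python3 -m creep '[[[0.004,-0.001,0.03,0,0,0,1],[0,0,0.035,0,0,0,1],[0,0,0.03,0,0,0,1],[0,0,0.02,0,0,0,1],[0,0,0.007,0,0,0,1],[0,0,0,0,0,0,1],[0,0,0,0,0,0,1]]]';python3 -m creep '[[[0,0,0,0,0,0,0],[0,0,0,0,0,0,0],[0,0,0,0,0,0,0],[0,0,0,0,0,0,0],[0,0,0,0,0,0,0],[0,0,0,0,0,0,0],[0,0,0,0,0,0,0],[0,0,0,0,0,0,0]]]'
```

```text
t: 11.05
ee_pos: [0.5938, -0.1976, 0.0657]
tool_rot: [0.998, -0.061, 0.0, 0.0]
contact_force: [-0.5, -0.2, -0.2]
gripper_width: 1.0
t: 11.72
ee_pos: [0.5934, -0.1972, 0.0657]
tool_rot: [0.998, -0.062, -0.0, -0.0]
contact_force: [-2.3, 1.1, 5.2]
gripper_width: 0.107
```

```bash
python3 -m creep '[[[0,0,-0.008,0,0,0,0],[0,0,-0.015,0,0,0,0],[0,0,-0.02,0,0,0,0],[0,0,-0.025,0,0,0,0],[0,0,-0.025,0,0,0,0],[0,0,-0.025,0,0,0,0],[0,0,-0.025,0,0,0,0],[0,0,-0.025,0,0,0,0]]]'; python3 -m creep '[[[0,0,-0.02,0,0,0,0],[0,0,-0.01,0,0,0,0],[0,0,0,0,0,0,0],[0,0,0,0,0,0,0]]]'; python3 - <<'E'
from h import *
st()
p=ctrl.read_camera("side");cv2.imwrite("pics/s5.png",cv2.resize(p["color"][140:300,180:380],None,fx=3,fy=3))
E
```

```text
t: 12.38
ee_pos: [0.5933, -0.1971, 0.2346]
tool_rot: [0.998, -0.062, -0.0, 0.0]
contact_force: [-0.7, 0.3, -2.6]
gripper_width: 0.108
t: 12.72
ee_pos: [0.5934, -0.1971, 0.2628]
tool_rot: [0.998, -0.062, -0.0, -0.0]
contact_force: [0.3, 0.3, -2.8]
gripper_width: 0.112
t 12.7167 p [ 0.5934 -0.1971  0.2628] F [ 0.3  0.3 -2.8] g 0.11182599064369857 q [ 0.07  0.51  0.35  1.47 -0.18  1.2   0.32]
[[ 0.992 -0.123 -0.   ]
 [-0.123 -0.992  0.   ]
 [-0.    -0.    -1.   ]]
```

View pics/s5.png

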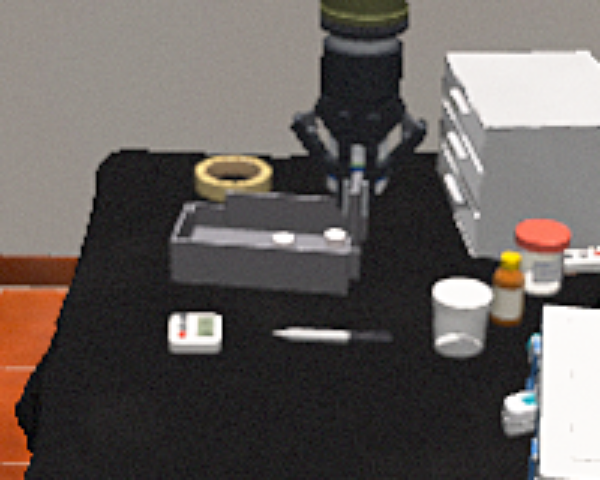

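Held level about 0.19 m up, caps still inside. Tilt towards the notch corner in stages.

```bash
python3 -m creep '[[[0,0,0,-0.03,0.03,0,0],[0,0,0,-0.03,0.03,0,0],[0,0,0,-0.03,0.03,0,0],[0,0,0,-0.03,0.03,0,0],[0,0,0,-0.03,0.03,0,0],[0,0,0,-0.03,0.03,0,0],[0,0,0,0,0,0,0],[0,0,0,0,0,0,0]]]'; python3 -m creep '[[[0,0,0,0,0,0,0],[0,0,0,0,0,0,0],[0,0,0,0,0,0,0],[0,0,0,0,0,0,0],[0,0,0,-0.03,0.03,0,0],[0,0,0,-0.03,0.03,0,0],[0,0,0,-0.03,0.03,0,0],[0,0,0,-0.03,0.03,0,0]]]'; python3 - <<'E'
from h import *
s,r=st(); print("tilt deg",np.degrees(np.arccos(-r[2,2])))
p=ctrl.read_camera("top");q=ctrl.read_camera("side")
cv2.imwrite("pics/b6.png",np.hstack([cv2.resize(p["color"][150:290,300:430],(390,420)),cv2.resize(q["color"][140:300,210:340],(390,480))[:420]]))
E
```

```text
t: 13.43
ee_pos: [0.5928, -0.1961, 0.2618]
tool_rot: [0.99, -0.06, 0.082, 0.094]
contact_force: [0.8, -0.3, -2.3]
gripper_width: 0.107
t: 14.1
ee_pos: [0.5936, -0.1977, 0.2634]
tool_rot: [0.976, -0.061, 0.14, 0.158]
contact_force: [0.8, 0.0, -1.9]
gripper_width: 0.107
t 14.1 p [ 0.5936 -0.1977  0.2634] F [ 0.8  0.  -1.9] g 0.1072043795740732 q [-0.26  0.37  0.53  1.81  0.13  0.67 -0.  ]
[[ 0.953 -0.163  0.254]
 [-0.074 -0.943 -0.326]
 [ 0.293  0.292 -0.911]]
tilt deg 24.408613010521115
```

View pics/b6.png

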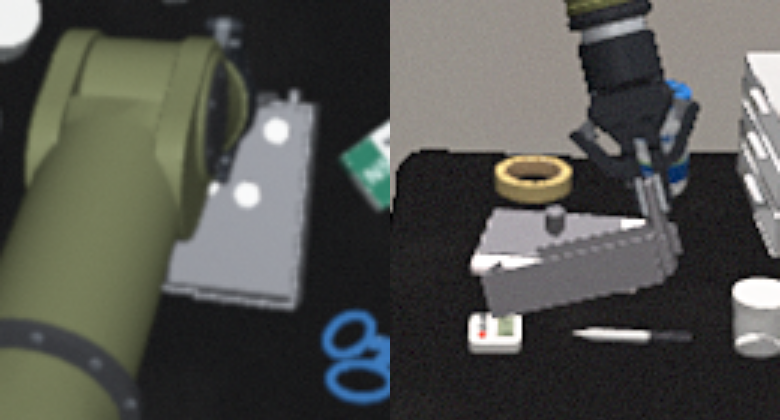

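At 24° the top view still shows caps near the board ((276,130), (246,193) in the crop). Tilting further, then holding.

```bash
python3 -m creep '[[[0,0,0,0,0,0,0],[0,0,0,0,0,0,0],[0,0,0,0,0,0,0],[0,0,0,0,0,0,0],[0,0,0,-0.03,0.03,0,0],[0,0,0,-0.03,0.03,0,0],[0,0,0,-0.03,0.03,0,0],[0,0,0,-0.03,0.03,0,0]]]'; python3 -m creep '[[[0,0,0,-0.03,0.03,0,0],[0,0,0,0,0,0,0],[0,0,0,0,0,0,0],[0,0,0,0,0,0,0],[0,0,0,0,0,0,0],[0,0,0,0,0,0,0],[0,0,0,0,0,0,0],[0,0,0,0,0,0,0]]]'; cat > look.py <<'E'
from h import *
import sys
s,r=st(); print("tilt deg",np.degrees(np.arccos(-r[2,2])))
T=np.diag([1,-1,-1.]); Rt=r@T   # tote axes in world
g=np.array(s["ee_pos"])+r@np.array([0,0,-0.0])
# TCP in tote frame at grasp: (85, ~1, 66) mm
o=g-Rt@np.array([.085,0,.066])
print("tote origin",o,"low_corner",o+Rt@np.array([-.084,.059,0]))
spout=np.array([-.08,.055,.004])
ims=[]
for n in ("top","side","wrist"):
    p=ctrl.read_camera(n); W=cloud(p); L=(W-o)@Rt
    print(n,"boxes",[(round(b["score"],2),[int(v) for v in b["rect"]],np.round(L[int(b["rect"][1]+b["rect"][3]/2),int(b["rect"][0]+b["rect"][2]/2)]*1000)) for b in ctrl.boxes_of(p,"cap_1")])
    c=p["color"].astype(int); white=(c.min(-1)>(190 if n!="wrist" else 215))&(L[...,0]>-.082)&(L[...,0]<.08)&(abs(L[...,1])<.057)&(L[...,2]>.002)&(L[...,2]<.035)
    k,lab,stt,cen=cv2.connectedComponentsWithStats(white.astype(np.uint8))
    for i in range(1,k):
        if stt[i,4]>8:
            m=np.median(L[lab==i],0); print("  blob",stt[i,4],cen[i].round(),"tote mm",np.round(m*1000),"to spout",round(1000*np.linalg.norm(m-spout)))
    ims.append(p["color"])
cv2.imwrite(sys.argv[1],np.vstack([np.hstack([cv2.resize(ims[0][170:290,290:430],(400,300)),cv2.resize(ims[1][150:290,200:340],(400,300))]),np.hstack([cv2.resize(ims[2],(400,300)),np.zeros((300,400,3),np.uint8)])]))
E
python3 look.py pics/b7.png
```

```text
t: 14.87
ee_pos: [0.5936, -0.1979, 0.2637]
tool_rot: [0.954, -0.06, 0.195, 0.22]
contact_force: [-0.1, -0.6, -2.8]
gripper_width: 0.11
t: 15.53
ee_pos: [0.5935, -0.1978, 0.2635]
tool_rot: [0.948, -0.059, 0.207, 0.234]
contact_force: [-0.6, -0.5, -1.8]
gripper_width: 0.112
t 15.5333 p [ 0.5935 -0.1978  0.2635] F [-0.6 -0.5 -1.8] g 0.11238064232811693 q [-0.54  0.4   0.78  1.98  0.37  0.42 -0.3 ]
[[ 0.907 -0.209  0.365]
 [-0.015 -0.883 -0.469]
 [ 0.421  0.42  -0.804]]
tilt deg 36.459774756887185
tote origin [ 0.54052794 -0.22748365  0.17469179] low_corner [ 0.47666681 -0.17412536  0.1145948 ]
top boxes [(0.39, [366, 232, 4, 7], array([-67.,  37.,  21.])), (0.39, [362, 219, 9, 4], array([-32.,  46.,  16.]))]
  blob 165 [366. 227.] tote mm [-48.  45.  15.] to spout 35
side boxes []
wrist boxes [(0.92, [44, 147, 44, 32], array([-29.,  44.,  17.])), (0.83, [10, 152, 39, 26], array([-49.,  43.,  17.])), (0.77, [0, 148, 12, 29], array([-61.,  45.,  16.])), (0.57, [83, 154, 45, 24], array([-9., 43., 17.]))]
  blob 2715 [ 61. 162.] tote mm [-32.  45.  16.] to spout 51
```

View pics/b7.png

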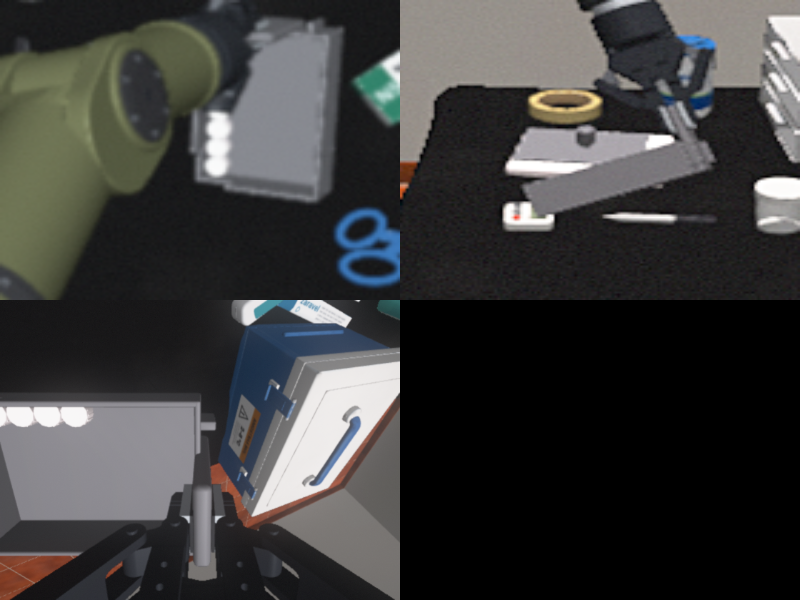

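All four caps lie in a row along the +y wall, reaching from the notch corner (wrist quarter-view, (0–90,415)). The farthest is about 71 mm from the spout against a limit of 75, so I'd rather bunch them. I'll rock the tote away from the +y wall and back.

```bash
python3 -m creep '[[[0,0,0,0.1,0,0,0],[0,0,0,0.1,0,0,0],[0,0,0,0.1,0,0,0],[0,0,0,0.1,0,0,0],[0,0,0,0.1,0,0,0],[0,0,0,0.08,0,0,0],[0,0,0,0,0,0,0],[0,0,0,0,0,0,0]]]'; python3 look.py pics/b8.png
```

```text
t: 16.5
ee_pos: [0.591, -0.2025, 0.2578]
tool_rot: [0.978, -0.016, 0.208, 0.013]
contact_force: [0.1, 0.2, -2.2]
gripper_width: 0.109
t 16.5 p [ 0.591  -0.2025  0.2578] F [ 0.1  0.2 -2.2] g 0.10904818786562676 q [ 0.29  0.3   0.09  1.87 -0.27  0.58  0.53]
[[ 0.913 -0.036  0.407]
 [-0.025 -0.999 -0.031]
 [ 0.408  0.018 -0.913]]
tilt deg 24.10172745856936
tote origin [ 0.54025147 -0.20239592  0.16291596] low_corner [ 0.46569921 -0.14133145  0.12755934]
top boxes [(0.69, [347, 178, 29, 70], array([-5., 34.,  3.])), (0.62, [361, 220, 3, 5], array([-25.,  32.,  19.])), (0.53, [357, 234, 3, 8], array([-68.,  40.,  19.])), (0.44, [359, 229, 11, 2], array([-48.,  25.,  12.]))]
  blob 182 [363. 231.] tote mm [-51.  29.  15.] to spout 40
side boxes []
  blob 73 [261. 236.] tote mm [-55.  26.  17.] to spout 41
wrist boxes [(0.87, [2, 186, 26, 40], array([-61.,  25.,  16.])), (0.79, [16, 175, 44, 44], array([-48.,  30.,  16.])), (0.72, [53, 174, 44, 38], array([-26.,  34.,  18.])), (0.69, [0, 150, 24, 36], array([-59.,  47.,  15.]))]
  blob 277 [  4. 174.] tote mm [-63.  43.  16.] to spout 24
  blob 2418 [ 43. 199.] tote mm [-46.  30.  16.] to spout 44
```

They have bunched (centres at about (-69,43), (-69,24), (-48,30) and (-26,34) mm). Tilting back towards +y.

```bash
python3 -m creep '[[[0,0,0,-0.06,0,0,0],[0,0,0,-0.06,0,0,0],[0,0,0,-0.06,0,0,0],[0,0,0,-0.06,0,0,0],[0,0,0,-0.06,0,0,0],[0,0,0,-0.06,0,0,0],[0,0,0,0,0,0,0],[0,0,0,0,0,0,0]]]'; python3 -m creep '[[[0,0,0,0,0,0,0],[0,0,0,0,0,0,0],[0,0,0,0,0,0,0],[0,0,0,0,0,0,0],[0,0,0,0,0,0,0],[0,0,0,0,0,0,0],[0,0,0,0,0,0,0],[0,0,0,0,0,0,0]]]';python3 look.py pics/b9.png
```

```text
t: 17.47
ee_pos: [0.5933, -0.1944, 0.2575]
tool_rot: [0.96, -0.046, 0.203, 0.185]
contact_force: [-0.3, -0.4, -3.1]
gripper_width: 0.104
t: 18.13
ee_pos: [0.592, -0.1989, 0.2581]
tool_rot: [0.96, -0.05, 0.203, 0.186]
contact_force: [-0.3, 0.1, -1.9]
gripper_width: 0.107
t 18.1333 p [ 0.592  -0.1989  0.2581] F [-0.3  0.1 -1.9] g 0.10719439676231728 q [-0.34  0.34  0.58  1.96  0.3   0.44 -0.17]
[[ 0.913 -0.171  0.372]
 [-0.02  -0.926 -0.377]
 [ 0.409  0.337 -0.848]]
tilt deg 31.98088519023343
tote origin [ 0.53898995 -0.22211069  0.16739432] low_corner [ 0.47240877 -0.16584452  0.11319039]
top boxes [(0.55, [364, 229, 5, 8], array([-61.,  35.,  17.])), (0.36, [366, 234, 7, 7], array([-72.,  27.,  14.]))]
  blob 128 [368. 235.] tote mm [-67.  33.  16.] to spout 28
side boxes []
wrist boxes [(0.95, [6, 148, 52, 44], array([-48.,  40.,  17.])), (0.73, [40, 153, 48, 25], array([-31.,  43.,  17.])), (0.7, [2, 178, 29, 35], array([-60.,  26.,  17.])), (0.67, [0, 149, 19, 26], array([-60.,  44.,  15.]))]
  blob 2009 [ 38. 169.] tote mm [-47.  41.  16.] to spout 38
  blob 458 [  7. 197.] tote mm [-66.  25.  16.] to spout 36
```

View pics/b9.png

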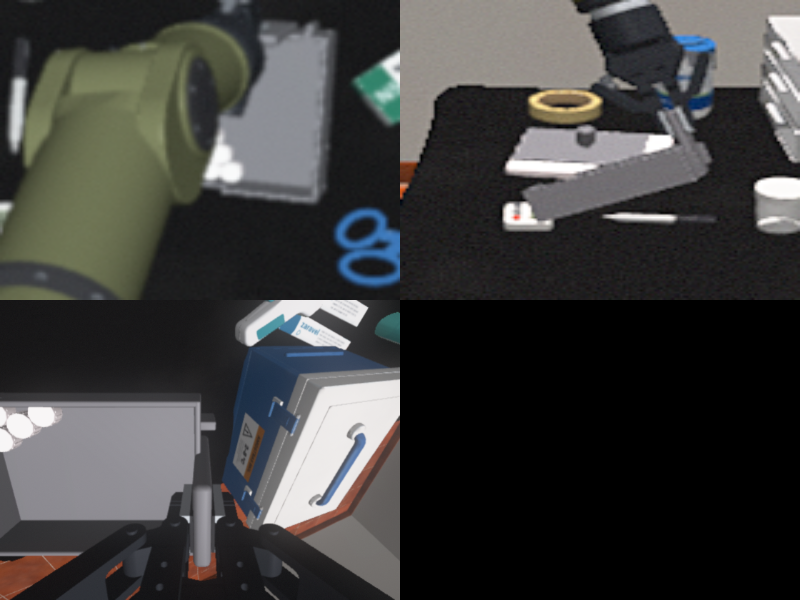

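The caps are bunched in the notch corner, the farthest about 50 mm from the spout. I'll hold briefly, check stillness and hand in.

```bash
python3 -m creep '[[[0,0,0,0,0,0,0],[0,0,0,0,0,0,0],[0,0,0,0,0,0,0],[0,0,0,0,0,0,0],[0,0,0,0,0,0,0],[0,0,0,0,0,0,0]]]'; python3 - <<'E'
from h import *
print(np.abs(ctrl.state()["joint_velocities"]).max())
p=ctrl.read_camera("wrist")
print([(round(b["score"],2),[int(v) for v in b["rect"]]) for b in ctrl.boxes_of(p,"cap_1")])
print(ctrl.finish_job())
E
```

```text
t: 18.93
ee_pos: [0.5921, -0.1986, 0.2581]
tool_rot: [0.96, -0.049, 0.203, 0.186]
contact_force: [-0.2, -0.2, -1.9]
gripper_width: 0.109
0.002567362639994699
[(0.94, [1, 149, 18, 30]), (0.85, [8, 153, 49, 44]), (0.65, [38, 152, 45, 25]), (0.55, [0, 179, 31, 32])]
the job is handed in; nothing more can be done
None
```

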